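# Slide the sherd stage to its pinned stop

## Task

Move the recording stage to its marked stop, the one with the upright ball-topped pin: press down the sprung pad in the middle of the carriage to free its brake and, keeping it pressed, push the carriage along the rail until it touches that stop, then let the pad come up and leave everything clear. Work only with the fingertips; grasp and lift nothing, do not force the carriage along with the brake on, and leave the sherd lying in the carriage's tray and the stone and small sherd behind the rail untouched.

Things in the scene. Friction and masses are not known exactly. Their poses are not given: they have to be found in the camera images.
- slide_unit: The slide unit: a fixed aluminium base plate 80 x 340 x 10 mm with a straight steel rail (26 mm wide, top 24 mm above the table) along its length. Origin at the centre of the plate's underside, on the table; its own y axis runs along the rail, its z axis up, its -x side (with the tray) faces the robot. It does not move. The stops and carriage are all centred on the rail.
- carriage (a joint): How far the carriage has slid along the rail, m: 0 = where it stood at the start (up to 35 mm either side of the rail's middle), growing along the slide unit's own +y. With the brake on it is held against about 10 N; with the pad pressed it slides with about 1 N and stays where it is left.
- carriage_mid (a point): Centre of the carriage's dark steel plate, 31 mm above the table; the plate is 70 mm across the rail and 90 mm along it, so its ends lie 45 mm to either side of this point along the rail. On the plate stand two cross ridges (50 mm across the rail, 20 mm thick, tops 60 mm above the table), one each side of the pad, with a 49 mm gap between them that is open across the rail. A fingertip in the gap pushes against the ridge ahead of it.
- brake_pad (a joint): How far the pad is pressed, m: 0 = up (brake on), 0.006 = fully down. From 0.001 the brake is free. It begins to give at about 14 N and is fully down at about 16 N; it springs back up.
- pad_top (a point): Centre of the top face of the pad: black ribbed rubber, 42 mm across the rail and 45 mm along it, in the gap between the two ridges in the carriage's middle, 45 mm above the table when up. It moves with the carriage and goes straight down when pressed.
- stop_pin_mid (a point): Centre of the marked stop, 34 mm above the table: a fixed steel block 60 mm across the rail, 20 mm along it, top 44 mm above the table, carrying a 10 mm upright pin with a 17 mm ball (top 85 mm above the table), the pin 12 mm from the rail's centre line on the side away from the robot. It may stand at either end of the rail. The carriage touches it when the two centres are 55 mm apart.
- stop_plain_mid (a point): Centre of the other stop, the same block without a pin, at the opposite end of the rail. Not the one to go to.
- sherd_mid (a point): Centre (half-way up) of the loose sherd, 48x81x15 mm, lying flat in the tray. It rides along with the carriage.
- tray_mid (a point): Centre of the tray's floor, 29 mm above the table: a shallow open aluminium tray 72 mm across the rail by 112 mm along it, rim 37 mm above the table, fixed to the carriage on the robot's side with its centre 73 mm from the rail's centre line.
- round_stone: Bystander: a loose smooth stone, 55x57x42 mm, on the table behind the slide unit. Origin at the centre of its underside.
- small_sherd: Bystander: a loose small sherd, 26x44x13 mm, on the table behind the slide unit. Origin at the centre of its underside.
- sherd: The same loose sherd; origin at the centre of its underside.
Not all that is in view belongs to the job. Leave any green or orange look-alike of the sherd alone.

How it is judged:
By the outcome, as a careful person would: the job done as asked, in the order asked, and still so for the second after the job is handed in, with the robot touching nothing.
It also fails if it takes over 35 s, if anything falls off the work surface, if the arm or the gripper's body presses on something with over 40 N, if the wrist force passes 120 N, or if a joint passes its speed limit or range.

## Robot

A 6-joint arm with a two-finger parallel gripper is mounted at the origin on the work surface; the furniture and walls round the work are solid. World frame = base frame: x ahead of the robot, y to its left, z up, the work surface at z = 0. Lengths are in m, angles in rad, forces in N, time in s.
With the tool pointing down it reaches from about 0.3 to 0.95 m from the base axis. Payload 3.1 kg.
Tool frame: the origin (TCP) lies between the finger pads; the fingertips stand 14 mm ahead of it and the grasp point (between the pads) lies 5 mm behind it; z points along the fingers, y is the direction in which the jaws open and shut (so a half turn about z gives the same grasp; the last joint's range is limited). The gripper opens to 85 mm and grips with 20 to 120 N. Pads are 22 mm wide; open, the fingers measure 114 mm over their backs; the gripper's body (76 mm by 85 mm) begins 54 mm behind the grasp point. The pads swing forward as they close: fully open they stand 13 mm farther back than shut.
Start: joints at [1.19, 0.308, 1.634, -0, 1.2, -0.07], TCP at [0.191, 0.595, 0.245] pointing down, gripper open.
Joint ranges: [-3.06, 3.06], [-0.79, 1.96], [0.05, 2.63], [-1.19, 4.34], [0.05, 2.64], [-2.94, 2.94]. Speed limits (rad/s): [2.79, 2.79, 3.14, 3.14, 3.14, 3.14].

## Interface

Orientations are given as a rotation vector (axis times angle).
In Python, from rig import telemetry, snapshot, arm gives the robot as it stands.
- The arm moves only by the tool apply_moves, never from a script. Its arguments are lists of equal length, an entry for each row: "delta_pos": the shift along the tool's x, y, z in m, a list of three; "rot": the turn, a rotation vector about the tool's x, y, z in degrees, a list of three; "fingers": the closure, from 0 (fully open) to 1 (shut). A call has exactly 8 rows; each row shifts and turns the commanded pose from where the row before left it, along the tool's axes as they then stand; what a row does not reach is not made up. A row lasts 1/8 s, in which the tool goes at most 62.5 mm and 10.7 degrees, less where a joint would pass 70% of its speed; a pose out of reach is approached as far as the arm can. A call with a gripper value outside its range is refused whole. The fingers move at their own pace and stop on an object; "grip_force" is the grip in N (left out, the last holds). Time passes only in rows, so rows that do not move let the fingers close, or fill a call up. It gives the time, the measured TCP pose, the force and the opening at its end, in the units of the state.
- telemetry.state(): the state, without advancing time (a new reading comes with each control period).
- snapshot(name): name is "scene" or "top" or "wrist"; returns a dict with "color" (480x640x3 uint8, blue, green, red), "fx", "fy", "cx", "cy" (pixels), "rvec" (rotation vector, rad) and "tvec" (3), from world to camera coordinates, as OpenCV has them; the wrist camera has in their place "T_tool_cam" (4x4, takes a point from camera to tool coordinates, whose origin is the TCP and whose axes are the flange's). Camera axes: x right, y down, z forward; pixel columns grow to the right and rows downward; lengths in m; the calibration is good to about 2 mm. A picture is of the moment at which its call begins: read the wrist's pose just before it. There is no depth.
- arm.sign_off(): hands the job in, once; it reports no verdict.
The state is a dict: "t": time; "q": joint angles; "joint_vel": joint speeds; "tau": joint torques, N m; "position": TCP position; "ee_rot": TCP orientation; "force": force on the tool from outside, world axes, zero at the start; "wrist_torque": the same for the moment, N m; "opening": opening from 0.0 (shut) to 1.0 (fully open).
Only numpy, scipy, OpenCV 4.12 (cv2) and the standard library are available. Lean on these libraries where they do the work, as an engineer would, in place of code of your own. Each camera call takes 0.05 s, during which the arm holds its last target. There are 200 camera calls.

## Working session

There is one attempt and no reset: what is moved stays moved. The work goes in short steps, Python scripts to look and compute and a tool call to move; the robot and the scene stay as the last step left them, time stands still between calls to the robot, and variables do not carry over. Pictures are saved under pics/ and viewed, about 8 in all and at most 12, crops included, and the job is handed in when it is done.

Besides the shell and the picture viewer there is one more tool, called after "Request:" by a JSON object that holds its "op" and its "data". apply_moves: Moves the arm, as the interface text tells. Its arguments: {"type":"object","properties":{"delta_pos":{"type":"array","items":{"type":"array","items":{"type":"number"}}},"rot":{"type":"array","items":{"type":"array","items":{"type":"number"}}},"fingers":{"type":"array","items":{"type":"number"}},"grip_force":{"type":"number"}},"required":["delta_pos","rot","fingers"]}

```bash
mkdir -p pics; cat > h.py <<'E'
import numpy as np, cv2
from rig import telemetry, snapshot, arm
def ray(s,u,v):
    R=cv2.Rodrigues(np.array(s["rvec"],float))[0]; t=np.array(s["tvec"],float).ravel()
    return -R.T@t, R.T@np.array([(u-s["cx"])/s["fx"],(v-s["cy"])/s["fy"],1])
def onz(s,u,v,z):
    o,d=ray(s,u,v); return o+d*(z-o[2])/d[2]
def proj(s,p):
    K=np.array([[s["fx"],0,s["cx"]],[0,s["fy"],s["cy"]],[0,0,1.]])
    return cv2.projectPoints(np.array(p,float).reshape(-1,3),np.array(s["rvec"],float),np.array(s["tvec"],float),K,None)[0].reshape(-1,2)
E
python3 - <<'E'
from h import *
import pickle
print(telemetry.state())
for n in("top","scene"):
    s=snapshot(n); pickle.dump(s,open(n+".pkl","wb")); cv2.imwrite(f"pics/{n}0.png",s["color"]); print(n,s["fx"],s["cx"],s["cy"],ray(s,320,240))
E
```

```text
{'t': 0.0, 'q': array([ 1.19029498e+00,  3.09009769e-01,  1.63521813e+00, -1.60663557e-05,
        1.19966744e+00, -6.97220416e-02]), 'joint_vel': array([-1.42238330e-05, -3.22974406e-04, -8.60115315e-04,  4.95803943e-04,
       -2.14237370e-04, -1.22865510e-03]), 'tau': array([ 4.72550473e-04, -4.15254557e+01, -2.76666462e+01,  3.69976851e-05,
        1.02575103e-02, -4.88630150e-06]), 'position': array([0.19087242, 0.59430457, 0.24402901]), 'ee_rot': array([-0.48612214, -3.10324662,  0.00353047]), 'force': array([-0.9702378 , -0.53892264, -1.01407868]), 'wrist_torque': array([ 0.04799732, -0.04907216, -0.0266244 ]), 'opening': 0.998168098417316}
top 614.4699263599792 312.9311992828701 244.1732620076097 (array([0.2539313 , 0.21706003, 1.06950802]), array([ 0.16112582, -0.0061929 , -0.98700486]))
scene 564.8621366568443 321.9053685697783 244.6268926726697 (array([ 0.12774332, -0.26145446,  0.72461517]), array([ 0.33026309,  0.55455142, -0.76385698]))
```

View pics/top0.png

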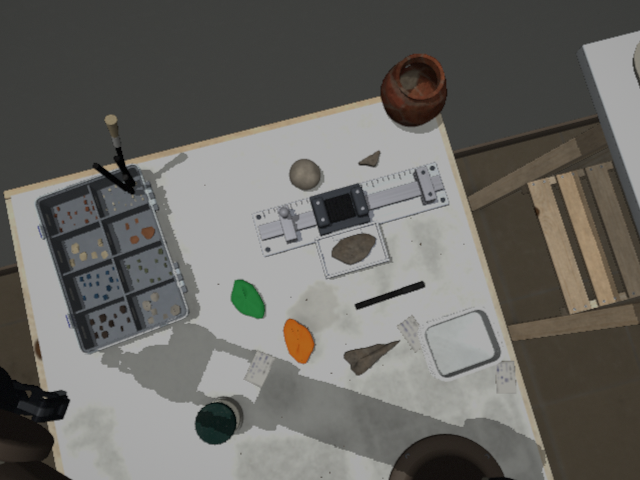

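View pics/scene0.png

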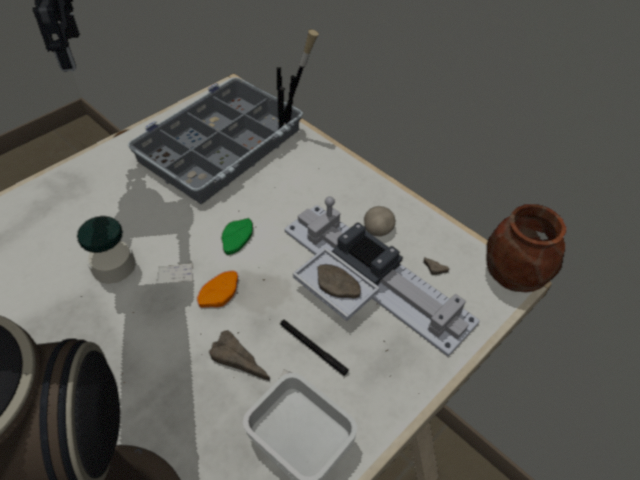

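The top view shows the pinned stop near (288,225), which is the left or +y end. The carriage pad is near (341,207), the plain stop near (427,184), and the stone at (305,174). Next I'll measure these in an enlarged crop.

```bash
python3 - <<'E'
from h import *
import pickle
s=pickle.load(open("top.pkl","rb")); im=s["color"]
cv2.imwrite("pics/crop1.png",cv2.resize(im[145:270,245:455],None,fx=3.8,fy=3.8,interpolation=cv2.INTER_CUBIC))
c=[onz(s,u,v,.01)for u,v in[(254,213),(437,163),(450,207),(266,255)]]
for p in c:print(p.round(4))
print([np.linalg.norm(c[i]-c[(i+1)%4]).round(4) for i in range(4)])
g=cv2.cvtColor(im,cv2.COLOR_BGR2GRAY)
for n,z,th in(("pad",.045,28),("car",.05,75)):
  m=np.zeros_like(g); m[175:240,305:378]=(g[175:240,305:378]<th)*255
  m=cv2.morphologyEx(m,cv2.MORPH_OPEN,np.ones((3,3)))
  for k in cv2.findContours(m,0,2)[0]:
    if cv2.contourArea(k)>150:
      r=cv2.minAreaRect(k); b=np.array([onz(s,*q,z) for q in cv2.boxPoints(r)]); print(n,r,b.mean(0).round(4),np.linalg.norm(b[0]-b[1]),np.linalg.norm(b[1]-b[2]))
E
```

```text
[0.4745 0.3267 0.01  ]
[0.5668 0.0027 0.01  ]
[ 0.4869 -0.0182  0.01  ]
[0.4    0.3043 0.01  ]
[np.float64(0.337), np.float64(0.0826), np.float64(0.334), np.float64(0.0778)]
pad ((339.3000183105469, 207.90003967285156), (24.033309936523438, 26.56313133239746), 71.56504821777344) [0.4768 0.178  0.045 ] 0.045539608608982055 0.04169600863764762
car ((340.3302001953125, 208.9056854248047), (39.834564208984375, 53.707977294921875), 74.05460357666016) [0.4741 0.1764 0.05  ] 0.0917235384038705 0.06883799845964528
```

View pics/crop1.png

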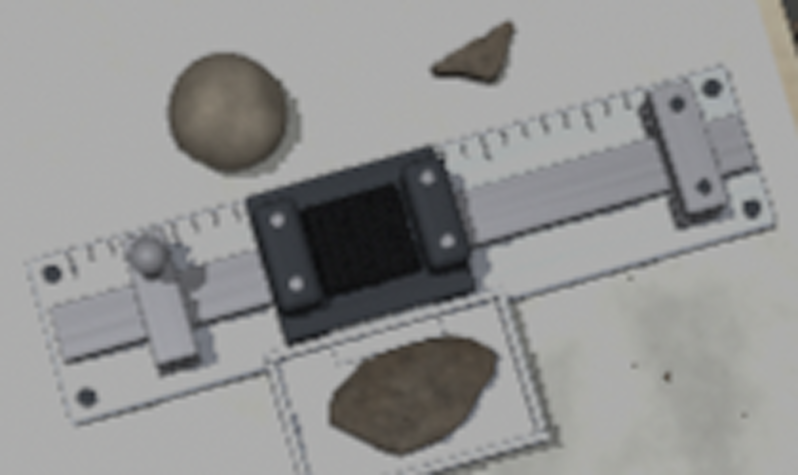

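```bash
cat > m.py <<'E'
from h import *
import pickle
from scipy.spatial.transform import Rotation as Ro
s=pickle.load(open("top.pkl","rb"))
P=lambda l,z:np.array([onz(s,(u+.5)/3.8-.5+245,(v+.5)/3.8-.5+145,z) for u,v in l])
c=P([(28,263),(727,66),(776,226),(76,423)],.01)
u=(c[0]-c[1])+(c[3]-c[2]); u/=np.linalg.norm(u); n=np.array([u[1],-u[0],0]) # n away from robot
o=c.mean(0)
E
python3 - <<'E'
from m import *
print("sides",[np.linalg.norm(c[i]-c[(i+1)%4]).round(4) for i in range(4)],"o",o,"u",u,np.degrees(np.arctan2(u[1],u[0])))
for nm,l,z in(("pad",[(300,212),(402,184),(424,270),(325,297)],.045),("plate",[(248,198),(433,147),(475,287),(288,343)],.031),("pin",[(160,373),(198,360),(173,275),(137,285)],.044),("plain",[(648,95),(680,80),(724,208),(690,220)],.044),("ball",[(150,256)],.077),("ridgesL",[(262,214),(288,205),(320,300),(296,308)],.06),("ridgesR",[(403,168),(432,160),(464,255),(434,265)],.06)):
  q=P(l,z); print(nm,q.mean(0).round(4),"along,across",((q-o)@u).round(3),((q-o)@n).round(3),((q.mean(0)-o)@u).round(4),((q.mean(0)-o)@n).round(4))
st=telemetry.state(); R=Ro.from_rotvec(st["ee_rot"]).as_matrix(); print(R.round(3))
sc=pickle.load(open("scene.pkl","rb"))
m=cv2.inRange(sc["color"][215:285,325:405],(0,0,0),(30,30,30));print("scene proj pad/ball",proj(sc,[P([(300,212),(402,184),(424,270),(325,297)],.045).mean(0),P([(150,256)],.077)[0]]),proj(sc,c))
E
```

```text
sides [np.float64(0.3395), np.float64(0.0793), np.float64(0.3363), np.float64(0.0783)] o [0.48298901 0.15628436 0.01      ] u [-0.28042153  0.95987695  0.        ] 106.28536425961195
pad [0.4766 0.1766 0.045 ] along,across [ 0.045 -0.003 -0.001  0.045] [ 0.02   0.02  -0.021 -0.02 ] 0.0213 -0.0004
plate [0.4784 0.1769 0.031 ] along,across [ 0.065 -0.023 -0.023  0.066] [ 0.036  0.035 -0.032 -0.034] 0.021 0.0014
pin [0.4388 0.264  0.044 ] along,across [0.125 0.107 0.107 0.124] [-0.033 -0.032  0.008  0.008] 0.1158 -0.0122
plain [0.5191 0.031  0.044 ] along,across [-0.122 -0.138 -0.139 -0.123] [ 0.029  0.032 -0.031 -0.032] -0.1303 -0.0005
ball [0.4624 0.2702 0.077 ] along,across [0.115] [0.012] 0.1151 0.0122
ridgesL [0.466  0.2087 0.06  ] along,across [0.062 0.05  0.048 0.06 ] [ 0.02   0.021 -0.024 -0.024] 0.0551 -0.0016
ridgesR [0.4865 0.1461 0.06  ] along,across [-0.004 -0.017 -0.018 -0.004] [ 0.023  0.023 -0.022 -0.023] -0.0108 0.0005
[[-0.952  0.306 -0.001]
 [ 0.306  0.952 -0.002]
 [ 0.    -0.002 -1.   ]]
scene proj pad/ball [[368.42889273 250.64164101]
 [330.64845598 201.47711672]] [[317.29126746 204.4629661 ]
 [481.26482132 320.6297739 ]
 [449.15464398 353.99085596]
 [285.60742812 228.87665451]]
```

The measured sizes and the cross-view projection agree. The pad centre is at (0.4765, 0.177), the rail runs toward the pin at 106.3°, and the travel is about 40 mm. I'll move above the pad with the jaws shut and turned so the jaw axis lies across the rail.

Request:
{"op": "apply_moves", "data": {"delta_pos": [[-0.0283,-0.0218,0],[-0.0283,-0.0218,0],[-0.0283,-0.0218,0],[-0.0283,-0.0218,0],[-0.0283,-0.0218,0],[-0.0283,-0.0218,0],[-0.0283,-0.0218,0],[-0.0283,-0.0218,0]], "rot": [[0,0,0],[0,0,0],[0,0,0],[0,0,0],[0,0,0],[0,0,0],[0,0,0],[0,0,0]], "fingers": [1,1,1,1,1,1,1,1]}}

```text
t: 1.1
position: [0.3536, 0.3585, 0.2448]
ee_rot: [-0.486, -3.103, 0.001]
force: [-0.0, 0.9, 0.2]
opening: 0.003
```

Request:
{"op": "apply_moves", "data": {"delta_pos": [[-0.0283,-0.0218,0],[-0.0283,-0.0218,0],[-0.0283,-0.0218,0],[-0.0283,-0.0218,0],[-0.0283,-0.0218,0],[-0.0283,-0.0218,0],[0,0,0],[0,0,0]], "rot": [[0,0,0],[0,0,0],[0,0,0],[0,0,0],[0,0,0],[0,0,0],[0,0,9.3],[0,0,9.3]], "fingers": [1,1,1,1,1,1,1,1]}}

```text
t: 2.1
position: [0.4749, 0.1826, 0.2447]
ee_rot: [-0.991, -2.98, 0.001]
force: [-0.4, 0.0, -0.1]
opening: 0.002
```

Request:
{"op": "apply_moves", "data": {"delta_pos": [[0,0,0.02],[0,0,0.02],[0,0,0.02],[0,0,0.02],[0,0,0.02],[0,0,0],[0,0,0],[0,0,0]], "rot": [[0,0,9.3],[0,0,9.3],[0,0,9.3],[0,0,9.3],[0,0,0],[0,0,0],[0,0,0],[0,0,0]], "fingers": [1,1,1,1,1,1,1,1]}}

```text
t: 3.1
position: [0.4759, 0.1835, 0.1464]
ee_rot: [1.881, 2.514, 0.003]
force: [0.0, -0.2, -1.0]
opening: 0.001
```

```bash
cat > st.py <<'E'
from m import *
def rep():
    st=telemetry.state(); R=Ro.from_rotvec(st["ee_rot"]).as_matrix(); p=st["position"]
    print("t",round(st["t"],2),"p",p.round(4),"along",((p-o)@u).round(4),"across",((p-o)@n).round(4),"F",np.round(st["force"],1),"xang",np.degrees(np.arctan2(R[1,0],R[0,0])).round(2),"z",R[:,2].round(4),"u in tool",(R.T@u).round(3),"op",round(st["opening"],3))
    return st,R
if __name__=="__main__": rep()
E
python3 - <<'E'
from st import *
st,R=rep(); s2=snapshot("scene"); w=snapshot("wrist")
cv2.imwrite("pics/s2.png",np.hstack([cv2.resize(s2["color"][120:360,240:500],(433,400)),cv2.resize(w["color"],(367,400))[:, :]]))
E
```

```text
t 3.1 p [0.4759 0.1835 0.1464] along 0.0282 across 0.0008 F [ 0.  -0.2 -1. ] xang 106.4 z [ 2.e-03  6.e-04 -1.e+00] u in tool [ 1.     0.002 -0.   ] op 0.001
```

View pics/s2.png

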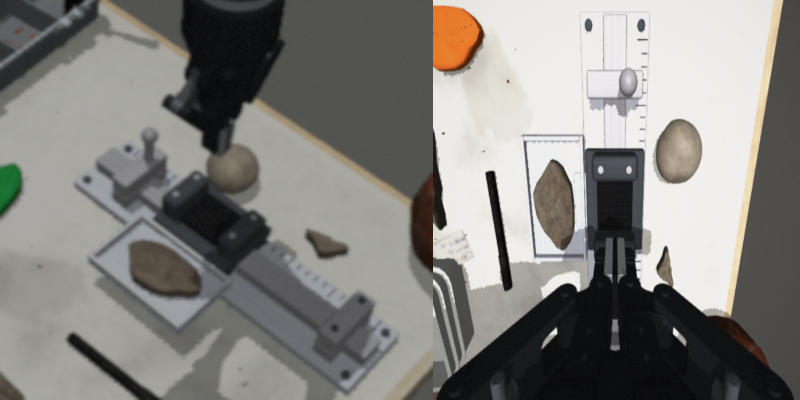

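The wrist view shows the shut tips over the pad, aligned with the rail, with the pin at the far (+tool x) end. I'll lower to just above the ridges and check the camera's height and the offset.

Request:
{"op": "apply_moves", "data": {"delta_pos": [[-0.001,0,0.011],[0,0,0.011],[0,0,0.011],[0,0,0.011],[0,0,0.011],[0,0,0.01],[0,0,0],[0,0,0]], "rot": [[0,0,0],[0,0,0],[0,0,0],[0,0,0],[0,0,0],[0,0,0],[0,0,0],[0,0,0]], "fingers": [1,1,1,1,1,1,1,1]}}

```text
t: 4.2
position: [0.4756, 0.1824, 0.0804]
ee_rot: [1.882, 2.515, 0.001]
force: [0.2, -0.5, 0.4]
opening: -0.002
```

```bash
python3 - <<'E'
from st import *
st,R=rep(); w=snapshot("wrist"); T=np.array(w["T_tool_cam"]); print(T.round(3))
C=R@T[:3,:3]; t=st["position"]+R@T[:3,3]
pts=[o+u*a+n*b+np.array([0,0,z-.01]) for a,b,z in((.0213,0,.045),(.1155,.012,.0765),(.1155,0,.044),(.0213+.0245,-.025,.06),(.0213+.0245,.025,.06))]
im=w["color"].copy()
for p in pts:
  q=C.T@(p-t); v=(int(w["fx"]*q[0]/q[2]+w["cx"]),int(w["fy"]*q[1]/q[2]+w["cy"])); print(v); cv2.circle(im,v,3,(0,0,255),-1)
cv2.imwrite("pics/w3.png",im)
E
```

```text
t 4.2 p [0.4756 0.1824 0.0804] along 0.0272 across 0.0003 F [ 0.2 -0.5  0.4] xang 106.39 z [ 4.e-04  1.e-04 -1.e+00] u in tool [1.    0.002 0.   ] op -0.002
[[ 0.    -0.951 -0.308  0.078]
 [ 1.     0.    -0.001  0.001]
 [ 0.001 -0.308  0.951 -0.129]
 [ 0.     0.     0.     1.   ]]
(315, 290)
(350, 85)
(315, 92)
(259, 256)
(371, 256)
```

View pics/w3.png

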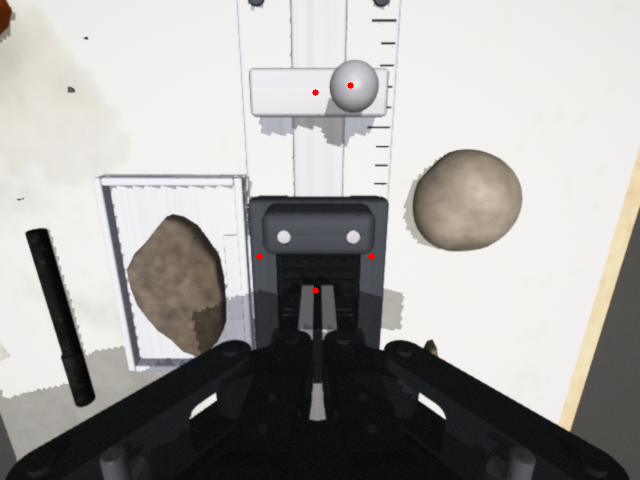

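The projected points fall on their features (ridge edge, ball and stop within about 2 mm). I'll lower into the gap.

Request:
{"op": "apply_moves", "data": {"delta_pos": [[0,0,0.004],[0,0,0.004],[0,0,0.004],[0,0,0.004],[0,0,0.002],[0,0,0.001],[0,0,0],[0,0,0]], "rot": [[0,0,0],[0,0,0],[0,0,0],[0,0,0],[0,0,0],[0,0,0],[0,0,0],[0,0,0]], "fingers": [1,1,1,1,1,1,1,1]}}

```text
t: 5.25
position: [0.4755, 0.1824, 0.0614]
ee_rot: [1.882, 2.515, 0.0]
force: [-0.9, 0.1, -1.0]
opening: 0.002
```

Request:
{"op": "apply_moves", "data": {"delta_pos": [[0,0,0.0005],[0,0,0.0005],[0,0,0.0005],[0,0,0.0005],[0,0,0.0005],[0,0,0.0005],[0,0,0],[0,0,0]], "rot": [[0,0,0],[0,0,0],[0,0,0],[0,0,0],[0,0,0],[0,0,0],[0,0,0],[0,0,0]], "fingers": [1,1,1,1,1,1,1,1]}}

```text
t: 6.25
position: [0.4754, 0.1824, 0.0591]
ee_rot: [-1.882, -2.515, 0.0]
force: [-2.6, -0.3, 7.3]
opening: 0.0
```

Request:
{"op": "apply_moves", "data": {"delta_pos": [[0,0,0.0005],[0,0,0.0005],[0,0,0.0005],[0,0,0.0005],[0,0,0.0005],[0,0,0.0005],[0,0,0],[0,0,0]], "rot": [[0,0,0],[0,0,0],[0,0,0],[0,0,0],[0,0,0],[0,0,0],[0,0,0],[0,0,0]], "fingers": [1,1,1,1,1,1,1,1]}}

```text
t: 7.25
position: [0.4755, 0.1824, 0.0571]
ee_rot: [-1.882, -2.515, 0.001]
force: [-4.3, -0.6, 14.1]
opening: -0.002
```

Request:
{"op": "apply_moves", "data": {"delta_pos": [[0,0,0.0005],[0,0,0.0005],[0,0,0.0005],[0,0,0.0005],[0,0,0],[0,0,0],[0,0,0],[0,0,0]], "rot": [[0,0,0],[0,0,0],[0,0,0],[0,0,0],[0,0,0],[0,0,0],[0,0,0],[0,0,0]], "fingers": [1,1,1,1,1,1,1,1]}}

```text
t: 8.25
position: [0.4755, 0.1824, 0.0552]
ee_rot: [-1.882, -2.515, 0.001]
force: [-4.5, -1.9, 13.9]
opening: 0.002
```

The pad is about 4 mm down at 14 N. Next I'll push along +tool x.

Request:
{"op": "apply_moves", "data": {"delta_pos": [[0,0,0.0005],[0.001,0,0],[0.002,0,0],[0.002,0,0],[0.002,0,0],[0.002,0,0],[0.002,0,0],[0.001,0,0]], "rot": [[0,0,0],[0,0,0],[0,0,0],[0,0,0],[0,0,0],[0,0,0],[0,0,0],[0,0,0]], "fingers": [1,1,1,1,1,1,1,1]}}

```text
t: 9.25
position: [0.4722, 0.1938, 0.0548]
ee_rot: [1.881, 2.516, -0.001]
force: [-5.0, -2.2, 14.4]
opening: 0.0
```

```bash
cat > look.py <<'E'
from st import *
import sys
rep(); s3=snapshot("scene"); w=snapshot("wrist")
cv2.imwrite(sys.argv[1],np.hstack([cv2.resize(s3["color"][150:330,270:470],(400,360)),cv2.resize(w["color"][:400,140:540],(360,360))]))
E
python3 look.py pics/l4.png
```

```text
t 9.25 p [0.4722 0.1938 0.0548] along 0.0391 across 0.0002 F [-5.  -2.2 14.4] xang 106.42 z [-4.e-04 -6.e-04 -1.e+00] u in tool [ 1.     0.002 -0.   ] op 0.0
```

View pics/l4.png

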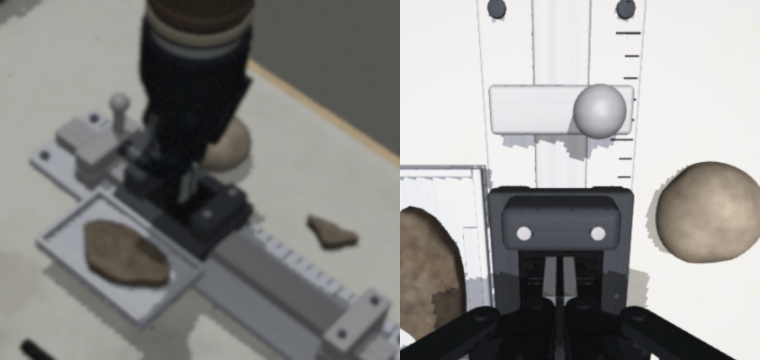

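The wrist view shows the carriage following the tip with the pad still down; the gap to the stop is closing and the sherd has not moved. I'll continue.

Request:
{"op": "apply_moves", "data": {"delta_pos": [[0.003,0,0],[0.003,0,0],[0.003,0,0],[0.003,0,0],[0.003,0,0],[0.003,0,0],[0.002,0,0],[0.001,0,0]], "rot": [[0,0,0],[0,0,0],[0,0,0],[0,0,0],[0,0,0],[0,0,0],[0,0,0],[0,0,0]], "fingers": [1,1,1,1,1,1,1,1]}}

```text
t: 10.35
position: [0.4663, 0.214, 0.0548]
ee_rot: [-1.882, -2.516, 0.001]
force: [-4.7, -2.4, 14.1]
opening: 0.001
```

Request:
{"op": "apply_moves", "data": {"delta_pos": [[0.001,0,0],[0.001,0,0],[0.001,0,0],[0.001,0,0],[0.001,0,0],[0.0,0,0],[0,0,0],[0,0,0]], "rot": [[0,0,0],[0,0,0],[0,0,0],[0,0,0],[0,0,0],[0,0,0],[0,0,0],[0,0,0]], "fingers": [1,1,1,1,1,1,1,1]}}

```text
t: 11.35
position: [0.4649, 0.2189, 0.0548]
ee_rot: [-1.882, -2.515, 0.001]
force: [-5.3, -1.7, 14.6]
opening: 0.002
```

```bash
python3 look.py pics/l5.png
```

```text
t 11.35 p [0.4649 0.2189 0.0548] along 0.0652 across 0.0002 F [-5.3 -1.7 14.6] xang 106.4 z [-4.e-04 -3.e-04 -1.e+00] u in tool [ 1.     0.002 -0.   ] op 0.002
```

View pics/l5.png

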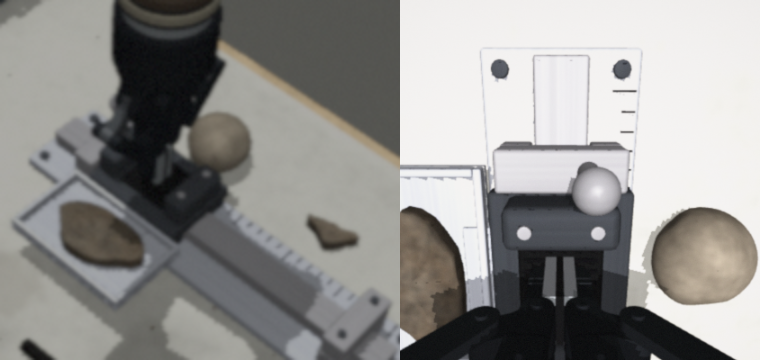

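About 38 mm done; the carriage is almost at the stop, with no contact force yet. I'll creep from here.

Request:
{"op": "apply_moves", "data": {"delta_pos": [[0.0005,0,0],[0.0005,0,0],[0.0005,0,0],[0.0005,0,0],[0.0005,0,0],[0.0005,0,0],[0,0,0],[0,0,0]], "rot": [[0,0,0],[0,0,0],[0,0,0],[0,0,0],[0,0,0],[0,0,0],[0,0,0],[0,0,0]], "fingers": [1,1,1,1,1,1,1,1]}}

```text
t: 12.45
position: [0.4645, 0.2201, 0.0547]
ee_rot: [1.879, 2.515, -0.004]
force: [-2.5, -7.0, 14.4]
opening: -0.001
```

Request:
{"op": "apply_moves", "data": {"delta_pos": [[0.0005,0,0],[0.0005,0,0],[0.0005,0,0],[0.0005,0,0],[0,0,0],[0,0,0],[0,0,0],[0,0,0]], "rot": [[0,0,0],[0,0,0],[0,0,0],[0,0,0],[0,0,0],[0,0,0],[0,0,0],[0,0,0]], "fingers": [1,1,1,1,1,1,1,1]}}

```text
t: 13.45
position: [0.4645, 0.2212, 0.0548]
ee_rot: [1.877, 2.515, -0.005]
force: [-1.1, -10.3, 14.2]
opening: -0.004
```

The force along the rail rose to 10 N at about 39–40 mm of travel, so the carriage is against the stop. I'll ease the push slightly, still pressing toward the stop, then lift straight up.

Request:
{"op": "apply_moves", "data": {"delta_pos": [[-0.0005,0,0],[-0.0005,0,0],[0,0,0],[0,0,-0.002],[0,0,-0.002],[0,0,-0.002],[0,0,-0.002],[0,0,-0.002]], "rot": [[0,0,0],[0,0,0],[0,0,0],[0,0,0],[0,0,0],[0,0,0],[0,0,0],[0,0,0]], "fingers": [1,1,1,1,1,1,1,1]}}

```text
t: 14.45
position: [0.4631, 0.2227, 0.0625]
ee_rot: [-1.882, -2.515, 0.001]
force: [0.5, -1.0, 0.7]
opening: 0.003
```

Request:
{"op": "apply_moves", "data": {"delta_pos": [[0,0,-0.005],[0,0,-0.01],[0,0,-0.015],[0,0,-0.02],[0,0,-0.02],[0,0,-0.02],[0,0,-0.02],[0,0,0]], "rot": [[0,0,0],[0,0,0],[0,0,0],[0,0,0],[0,0,0],[0,0,0],[0,0,0],[0,0,0]], "fingers": [1,1,1,1,1,1,1,1]}}

```text
t: 15.45
position: [0.4653, 0.2234, 0.1756]
ee_rot: [1.88, 2.513, 0.008]
force: [1.5, -0.0, 0.5]
opening: 0.003
```

Request:
{"op": "apply_moves", "data": {"delta_pos": [[-0.03,0,-0.01],[-0.03,0,-0.01],[-0.03,0,-0.01],[-0.03,0,-0.01],[-0.02,0,-0.01],[0,0,0],[0,0,0],[0,0,0]], "rot": [[0,0,0],[0,0,0],[0,0,0],[0,0,0],[0,0,0],[0,0,0],[0,0,0],[0,0,0]], "fingers": [1,1,1,1,1,1,1,1]}}

```text
t: 16.45
position: [0.5022, 0.0891, 0.222]
ee_rot: [-1.88, -2.515, 0.001]
force: [0.3, -0.6, -0.5]
opening: -0.0
```

```bash
python3 - <<'E'
from st import *
rep(); s3=snapshot("scene"); w=snapshot("wrist")
cv2.imwrite("pics/l6.png",np.hstack([cv2.resize(s3["color"][160:320,270:450],(450,400)),cv2.resize(w["color"][:300,200:460],(347,400))]))
E
```

```text
t 16.45 p [0.5022 0.0891 0.222 ] along -0.0699 across -0.0004 F [ 0.3 -0.6 -0.5] xang 106.45 z [-1.6e-03  2.0e-04 -1.0e+00] u in tool [1.    0.003 0.001] op -0.0
```

View pics/l6.png

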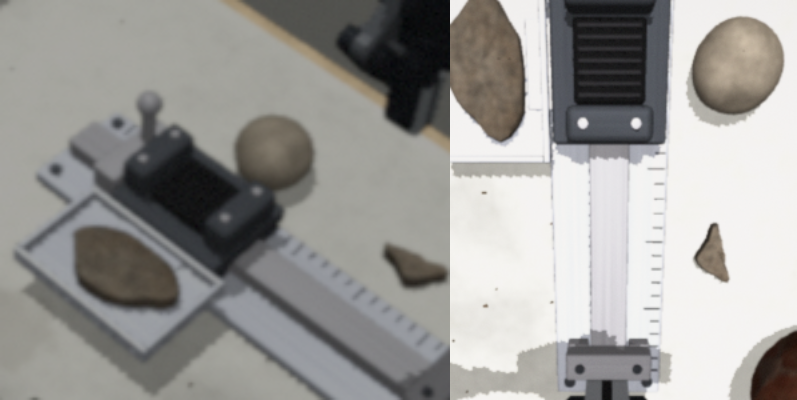

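The scene view shows the carriage against the pinned stop, the pad up, the sherd in its tray, and the stone and small sherd in place. I'll measure the final gap in the top view.

```bash
python3 - <<'E'
from m import *
import pickle
s=snapshot("top"); im=s["color"]; sc=snapshot("scene")["color"]
cv2.imwrite("pics/t7.png",np.hstack([cv2.resize(im[180:250,255:355],(400,280),interpolation=cv2.INTER_CUBIC),cv2.resize(sc[185:255,290:390],(400,280),interpolation=cv2.INTER_CUBIC)]))
E
```

```text
(no output)
```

View pics/t7.png

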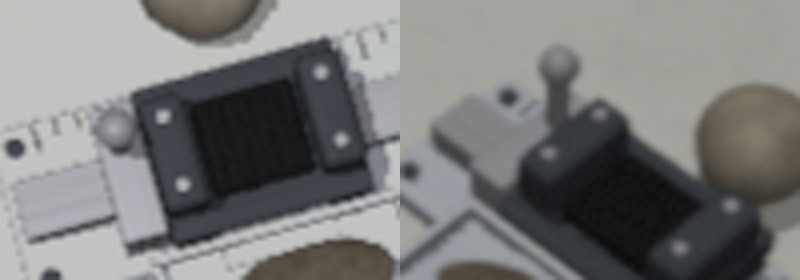

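```bash
python3 - <<'E'
from m import *
Q=lambda l,z:np.array([onz(s,(a+.5)/4-.5+255,(b+.5)/4-.5+180,z) for a,b in l])
for l,z in(([(133,95),(327,38),(371,188),(172,243)],.031),([(190,105),(290,78),(315,170),(215,195)],.045)): print(((Q(l,z).mean(0)-o)@u).round(4),"want",.1155-.055)
print(telemetry.state()["force"],telemetry.state()["t"]); print(arm.sign_off())
E
```

```text
0.061 want 0.060500000000000005
0.0607 want 0.060500000000000005
[ 0.4118968  -0.99120456 -0.73380875] 16.65
the job is handed in; nothing more can be done
None
```

The carriage is at the ball-topped-pin stop and the job is handed in, at 16.7 s on the robot's clock.

I pressed the pad about 4 mm down with the closed fingertips at about 14 N, which is past the 1 mm where the brake frees. With the pad held down I slid the carriage about 40 mm. At the end the force along the rail rose to about 10 N, which I took as contact with the stop. I then lifted straight up and drew the arm clear.

- **Position:** in the last top view the carriage centre measures 60.7–61.0 mm along the rail, against 60.5 mm expected at contact. No gap shows, though the pictures are only good to about 2 mm.
- **Surroundings:** the pad is up, the sherd is in its tray, and the stone and small sherd look unmoved.
- **Forces:** readings are back to about 1 N or less, which is sensor noise.
- **One oddity:** the carriage mostly followed the tip by friction on the rubber pad, so the fingertip may not have touched the ridge until near the end. A sideways force of about 5 N on the tip showed while pressing.

No check failed or disagreed.

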